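# Empty a scoop of blunt punches through the spring flap of the regrind box

### The arm

A 6-joint arm with a two-finger parallel gripper is mounted at the origin on the work surface. World frame = base frame: x ahead of the robot, y to its left, z up, the work surface at z = 0. Lengths are in m, angles in degrees, forces in N, time in s.
With the tool pointing down it reaches from about 0.375 to 0.9 m from the base axis. Payload 3.1 kg.
Tool frame: the origin (TCP) lies midway between the tips of the shut fingers; the grasp point (between the pads) lies 19 mm behind it; z points along the fingers, y is the line along which they close (so a half turn about z gives the same grasp; the last joint's range is limited). The gripper opens to 87 mm and grips with 3 to 60 N. Pads are 19 mm wide; open, the fingers measure 117 mm over their backs; the gripper's body (75 mm by 190 mm) begins 51 mm behind the grasp point.
Start: joints at [59.272, 30.224, 82.088, -0, 67.689, -10.227], TCP at [0.219, 0.585, 0.223] pointing down, gripper open.
Joint ranges: [-176.69, 176.69], [-43.24, 126.21], [12.49, 139.97], [-82, 262], [0, 151.66], [-163.58, 163.58]. Speed limits (degrees/s): [159.86, 159.86, 180, 180, 180, 180].

### API

Orientations are given as a 3x3 rotation matrix whose columns are the frame's x, y, z axes.
In Python, from rig import bot gives the robot as it stands.
- The arm moves only by the shell command python3 steer.py 'ROWS'. ROWS is a JSON list that holds a single list of rows (three levels of brackets), with 1 to 20 rows, each of 7 numbers: dx, dy, dz in m, then a rotation vector rx, ry, rz in degrees, then the opening from 0.0 (shut) to 1.0 (fully open); each row is the pose to reach, as a shift and turn from the pose commanded when the command began, along the tool's axes at that moment; what a row does not reach only later rows make up. A row lasts 1/10 s, in which the tool goes at most 0.05 m and 8.59 degrees, less where a joint would pass 70% of its speed; a pose out of reach is approached as far as the arm can. The fingers move at their own pace and stop on an object; the grip force is fixed at half the most. Time passes only in rows, so rows that do not move let the fingers close. It prints the time, the measured TCP pose, the force, the opening and the grip force at its end. Input that does not fit is refused with a message, and nothing moves.
- bot.read_state(): the state, without advancing time (a new reading comes with each control period).
- bot.capture(name): name is "scene" or "top" or "wrist"; returns a dict with "color" (420x560x3 uint8, red, green, blue), "K" (3x3 intrinsics, pixels), "view" (4x4, takes a point from world to camera coordinates); the wrist camera has in their place "mount" (4x4, takes a point from camera to tool coordinates, whose origin is the TCP and whose axes are the flange's). Camera axes: x right, y up, looking along -z (the intrinsics and any distortion apply to the point x, -y, -z); pixel columns grow to the right and rows downward; lengths in m; the calibration is good to about 2 mm. A picture is of the moment at which its call begins: read the wrist's pose just before it. There is no depth.
- bot.hand_in(): hands the job in; it is judged then, once.
The state is a dict: "time_s": time; "joint_positions": joint angles; "qvel": joint speeds; "tau": joint torques, N m; "position": TCP position; "tcp_rot": TCP orientation; "force": force on the tool from outside, world axes, zero at the start; "moment": the same for the moment, N m; "opening": opening from 0.0 (shut) to 1.0 (fully open); "grasp_force": force on a finger pad.
Only numpy, scipy, OpenCV 4.12 (cv2) and the standard library are available. Lean on these libraries where they do the work, as an engineer would, in place of code of your own. Each camera call takes 0.05 s, during which the arm holds its last target. There are 200 camera calls.

### The job

Take the scoop of blunt hole punches by its handle, push the spring flap of the steel regrind box inward with the scoop's own mouth and, with the rim holding the flap open, tip all five punches into the box. Then draw the scoop out so that the flap springs shut, and set it gently back upright on the stone slab, empty, and let go. The punch edges are sharp: keep the gripper off them and off the flap, and do not shift the bottle, jar or can.

Things in the scene. Friction and masses are not known exactly. Their poses are not given: they have to be found in the camera images.
- box: Regrind box, grey sheet steel, fixed: 170 (x) x 170 (y) x 202 mm high, walls 4 mm. Origin: centre of its underside, on the bench; z up; -x is its front. Front wall upright to z = 100 at x = -85 mm; above, the face leans back 35 deg from upright (to x = -13, z = 202), then a closed flat top. The sloping face has an opening 104 wide x 98 mm up the slope, closed by the flap. Empty inside.
- box_sill (a point): Middle of the lower edge of the box's opening, on the outer face: (-78, 0, 110) mm in the box's frame. Below it the face falls away outward. Its axes are the box's axes (x goes inward).
- flap: Steel plate flap closing the box's opening: 100 wide x 96 long x 3 mm, hinged along its upper edge. Origin: middle of the hinge line, (-22, 0, 188) mm in the box's frame; axes parallel to the box's when shut. Swings inward only, its lower edge moving to the box's +x. Spring: about 0.7 N at the lower edge when shut, 2.2 N at 0.7 rad.
- flap_hinge (a joint): Angle of the flap (rad): 0 shut, grows inward to 1.3 at its stop; springs back to 0.
- flap_edge (a point): Middle of the flap's free (lower) edge.
- slab: Dark stone slab, fixed on the bench: 240 (its x) x 260 (its y) x 25 mm high. Origin: centre of its underside, on the bench; top face at z = 25 mm.
- scoop: Flat-bottomed smooth aluminium hand scoop, loose, standing on the slab; about 0.2 kg empty, 0.33 full. Pan 100 long (x) x 80 wide (y) x 41 mm high outside, floor and walls 3 mm; open on top and, with no lip, at its mouth (+x): carry it level or a little nose up; the punches start to slide at 18 to 26 deg nose down, 45 deg empties it. Origin: centre of the pan's underside; x to the mouth, z up.
- scoop_lip (a point): Middle of the underside edge of the scoop's mouth: (50, 0, 0) mm in the scoop's frame.
- scoop_grip (a point): Middle of the scoop's straight wooden handle, on its centre line: (-100, 0, 33) mm in the scoop's frame. The handle, 18 wide (y) x 22 mm high (z), runs along x from x = -62 to x = -150 mm.
- punch1: Blunt hollow steel punch lying in the scoop, 34 mm long, 26 g: 14 mm square head at -x, 11 mm round body, tapered cutting end at +x. Origin: under its middle as it lies, 7 mm off its axis, which is along x.
- punch2: Blunt hollow steel punch lying in the scoop, 34 mm long, 26 g: 14 mm square head at -x, 11 mm round body, tapered cutting end at +x. Origin: under its middle as it lies, 7 mm off its axis, which is along x.
- punch3: Blunt hollow steel punch lying in the scoop, 34 mm long, 26 g: 14 mm square head at -x, 11 mm round body, tapered cutting end at +x. Origin: under its middle as it lies, 7 mm off its axis, which is along x.
- punch4: Blunt hollow steel punch lying in the scoop, 34 mm long, 26 g: 14 mm square head at -x, 11 mm round body, tapered cutting end at +x. Origin: under its middle as it lies, 7 mm off its axis, which is along x.
- punch5: Blunt hollow steel punch lying in the scoop, 34 mm long, 26 g: 14 mm square head at -x, 11 mm round body, tapered cutting end at +x. Origin: under its middle as it lies, 7 mm off its axis, which is along x.
- bottle: Brown glass bottle, diameter 66, height 180 mm, loose, standing by one front corner of the box. Origin: centre of its underside. Bystander.
- jar: White plastic jar with a dark cap, diameter 60, height 75 mm, loose, standing by the other front corner of the box. Origin: centre of its underside. Bystander.
- can: Yellow glue can, diameter 64, height 85 mm, loose, standing on the slab beside the scoop. Origin: centre of its underside. Bystander.

How it is judged:
By the outcome, as a careful person would: the job done as asked, in the order asked, and still so for the second after the job is handed in, with the robot touching nothing.
It also fails if it takes over 61 s, if anything falls off the work surface, if the arm or the gripper's body presses on something with over 40 N, if the wrist force passes 120 N, or if a joint passes its speed limit or range.

## Working session

There is one attempt and no reset: what is moved stays moved. The work goes in short steps, Python scripts to look and compute and a shell command to move; the robot and the scene stay as the last step left them, time stands still between calls to the robot, and variables do not carry over. Pictures are saved under pics/ and viewed, at most 10 in all, crops included, and the job is handed in when it is done.

```bash
ls; mkdir -p pics; python3 - <<'E'
from rig import bot
import cv2,numpy as np
np.set_printoptions(precision=4,suppress=True)
s=bot.read_state();print(s['time_s'],s['position'],s['tcp_rot'])
for n in("scene","top"):
    c=bot.capture(n);cv2.imwrite(f"pics/{n}0.png",c["color"][...,::-1]);print(n,c["K"],c["view"],[k for k in c])
c=bot.capture("wrist");cv2.imwrite("pics/wrist0.png",c["color"][...,::-1]);print(c["K"],c["mount"],{k:v for k,v in c.items() if k not in("color","K","mount")})
E
```

```text
pics
rig.py
steer.py
0.0 [0.2185 0.5848 0.2216] [[-0.9367  0.3502 -0.0011]
 [ 0.3502  0.9367 -0.0019]
 [ 0.0004 -0.0022 -1.    ]]
scene [[525.824    0.     281.0109]
 [  0.     525.824  205.7364]
 [  0.       0.       1.    ]] [[-0.9161 -0.4008 -0.0078  0.5726]
 [ 0.3376 -0.7817  0.5244 -0.2859]
 [-0.2162  0.4778  0.8515 -1.2167]
 [ 0.      0.      0.      1.    ]] ['color', 'K', 'view']
top [[485.9036   0.     276.1813]
 [  0.     485.9036 214.0079]
 [  0.       0.       1.    ]] [[ 0.0083 -0.9997  0.0223 -0.0366]
 [ 0.9976  0.0098  0.0679 -0.64  ]
 [-0.0681  0.0216  0.9974 -1.5018]
 [ 0.      0.      0.      1.    ]] ['color', 'K', 'view']
[[302.7838   0.     285.411 ]
 [  0.     302.7838 205.3141]
 [  0.       0.       1.    ]] [[-0.0002  0.9706  0.2408  0.0659]
 [ 1.      0.0002  0.0002 -0.0006]
 [ 0.0001  0.2408 -0.9706 -0.1629]
 [ 0.      0.      0.      1.    ]] {}
```

View pics/scene0.png

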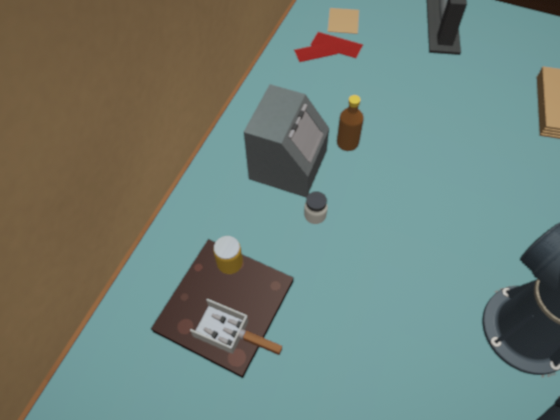

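View pics/top0.png

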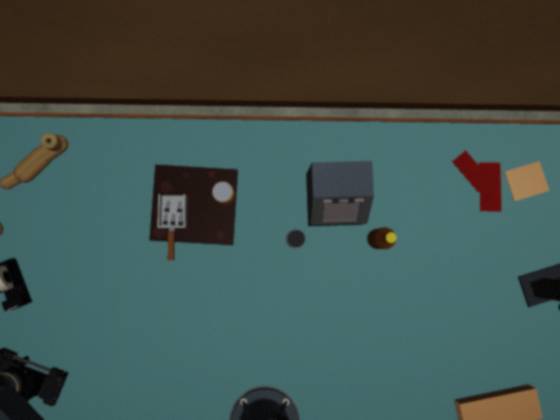

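View pics/wrist0.png

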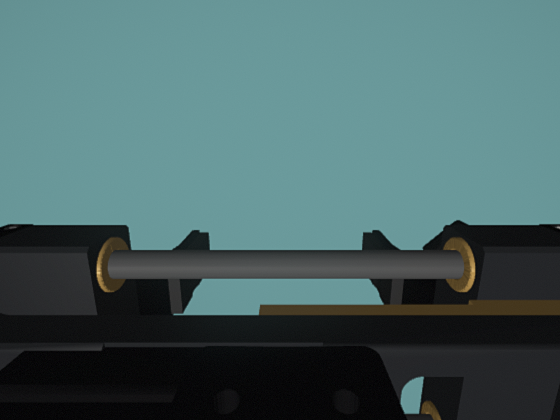

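The scene picture shows the box at (288,140), bottle (350,125), jar (316,207), can (228,255) and scoop (222,328) with its handle end at (281,349). In the top view the scoop pan is at (172,212), the handle end at (171,258), the can at (222,191), the box at (340,193), the jar at (296,239) and the bottle at (385,238). The wrist sees only bare bench.

```bash
cat > h.py <<'E'
import numpy as np,cv2
from rig import bot
np.set_printoptions(precision=4,suppress=True)
F=np.diag([1.,-1,-1])
def cam(n):
    s=bot.read_state();c=bot.capture(n)
    if n=="wrist":
        T=np.eye(4);T[:3,:3]=s["tcp_rot"];T[:3,3]=s["position"];V=np.linalg.inv(T@c["mount"])
    else: V=c["view"]
    return c["color"],c["K"],V
def ray(p,K,V):
    d=F@np.linalg.inv(K)@np.r_[p,1.];R=V[:3,:3].T
    d=R@d;return -R@V[:3,3],d/np.linalg.norm(d)
def plane(p,K,V,z):
    o,d=ray(p,K,V);return o+d*(z-o[2])/d[2]
def tri(*obs):  # (p,K,V)... -> point, rms miss
    A=np.zeros((3,3));b=np.zeros(3);rs=[ray(*o) for o in obs]
    for o,d in rs: M=np.eye(3)-np.outer(d,d);A+=M;b+=M@o
    X=np.linalg.solve(A,b)
    return X,np.mean([np.linalg.norm(np.cross(X-o,d)) for o,d in rs])
def proj(X,K,V):
    q=K@F@(V[:3,:3]@X+V[:3,3]);return q[:2]/q[2]
E
python3 - <<'E'
from h import *
O={}
for n in("top","scene"):
    c,K,V=cam(n);O[n]=(K,V);h=cv2.cvtColor(c,cv2.COLOR_RGB2HSV)
    H,S,L=[h[...,i].astype(int) for i in range(3)]
    roi=np.zeros(H.shape,bool)
    if n=="top": roi[120:270,140:420]=1
    else: roi[60:400,140:380]=1
    m={"handle":(H<18)&(S>130)&(L>70),"box":(S<75)&(L<190)&(H>90)&(L>35),"light":(S<60)&(L>130),"slab":(L<60)}
    for k,v in m.items():
        v=(v&roi).astype(np.uint8)
        cs,_=cv2.findContours(v,cv2.RETR_EXTERNAL,cv2.CHAIN_APPROX_NONE)
        for q in sorted(cs,key=cv2.contourArea)[::-1][:3]:
            if cv2.contourArea(q)>25: print(n,k,cv2.contourArea(q),cv2.boundingRect(q),cv2.boxPoints(cv2.minAreaRect(q)).round(1).tolist())
    x0,y0,w,hh=(140,150,280,120) if n=="top" else (140,75,240,310)
    f=2.8 if n=="top" else 1.9
    cv2.imwrite(f"pics/{n}_z.png",cv2.resize(c[y0:y0+hh,x0:x0+w,::-1],None,fx=f,fy=f,interpolation=cv2.INTER_CUBIC))
E
```

```text
top handle 92.5 (168, 232, 6, 27) [[168.0, 232.0], [173.0, 232.0], [173.0, 258.0], [168.0, 258.0]]
top box 2285.5 (310, 161, 64, 58) [[309.70001220703125, 162.39999389648438], [371.8999938964844, 158.10000610351562], [375.79998779296875, 214.39999389648438], [313.6000061035156, 218.6999969482422]]
top box 570.0 (156, 194, 30, 37) [[155.6999969482422, 227.60000610351562], [161.6999969482422, 191.8000030517578], [189.10000610351562, 196.39999389648438], [183.10000610351562, 232.1999969482422]]
top box 239.5 (212, 182, 19, 19) [[209.39999389648438, 194.1999969482422], [217.0, 179.0], [233.39999389648438, 187.1999969482422], [225.8000030517578, 202.39999389648438]]
top light 203.0 (214, 183, 17, 17) [[214.0, 183.0], [230.0, 183.0], [230.0, 199.0], [214.0, 199.0]]
top light 124.0 (164, 197, 20, 24) [[164.0, 197.0], [183.0, 197.0], [183.0, 220.0], [164.0, 220.0]]
top slab 5012.5 (150, 165, 88, 80) [[149.1999969482422, 240.5], [153.89999389648438, 164.10000610351562], [237.3000030517578, 169.1999969482422], [232.60000610351562, 245.60000610351562]]
top slab 864.5 (306, 165, 66, 61) [[305.70
[... 1501 characters left out ...]
0351562, 351.0]]
scene light 551.0 (293, 114, 29, 46) [[284.70001220703125, 128.0], [305.5, 112.4000015258789], [329.5, 144.39999389648438], [308.70001220703125, 160.0]]
scene light 480.5 (214, 235, 30, 24) [[210.39999389648438, 238.3000030517578], [236.6999969482422, 230.8000030517578], [243.3000030517578, 253.89999389648438], [217.0, 261.3999938964844]]
scene slab 137.0 (307, 140, 19, 50) [[303.5, 187.5], [324.0, 139.60000610351562], [328.29998779296875, 141.39999389648438], [307.70001220703125, 189.3000030517578]]
scene slab 58.5 (153, 330, 105, 47) [[147.89999389648438, 360.6000061035156], [153.0, 329.79998779296875], [257.20001220703125, 347.0], [252.10000610351562, 377.79998779296875]]
```

View pics/scene_z.png

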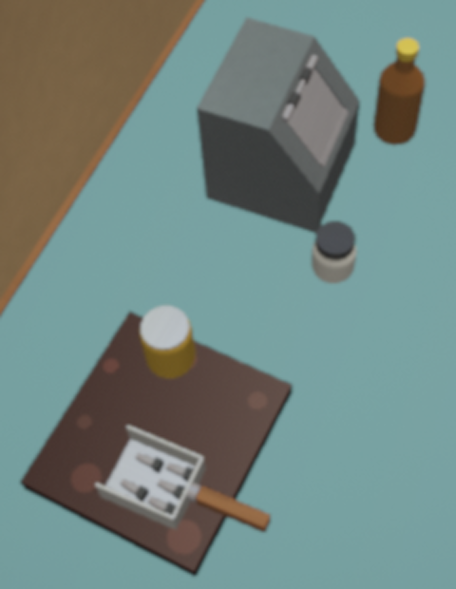

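View pics/top_z.png

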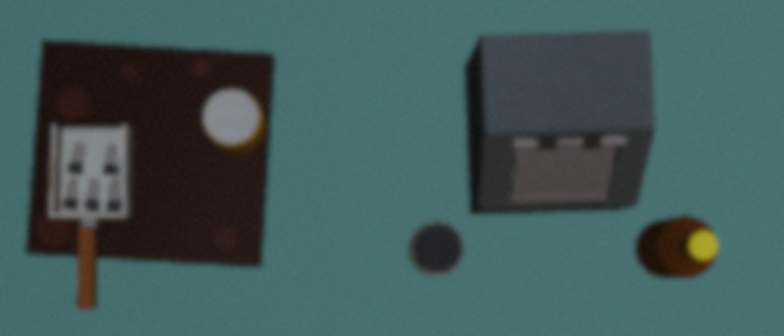

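The crops show the scoop mouth pointing away from the robot. The box's sloping face and flap point at the robot, with the jar and bottle at its front corners. The box-top corners are at about (311,164), (372,161), (373,196) and (312,198) in the top view.

```bash
python3 - <<'E'
from h import *
o={n:cam(n)[1:] for n in("top","scene")}
def T(a,b): return tri((a,*o["top"]),(b,*o["scene"]))
tz=lambda x,y:(140+x/2.8,150+y/2.8)
sz=lambda x,y:(140+x/1.9,75+y/1.9)
P=dict(FL=(tz(483,135),sz(270,128)),FR=(tz(653,129),sz(313,38)),BL=(tz(480,38),sz(200,108)),BR=(tz(649,31),sz(247,18)),
 hend=(tz(87,307),sz(266,521)),hstart=(tz(88,226),sz(197,494)),panML=(tz(53,124),sz(128,428)),panMR=(tz(129,124),sz(98,485)),
 # mouth/back top corners of the two side walls
 cantop=(tz(232,117),sz(165,328)),jartop=(tz(436,249),sz(335,239)),botcap=(tz(703,245),sz(407,46)),
 slabNL=(tz(27,252),sz(194,572)),slabNR=(tz(261,265),sz(290,387)),slabFL=(tz(43,41),sz(23,484)),slabFR=(tz(273,55),sz(130,314)))
for k,(a,b) in P.items(): print(k,*T(a,b))
E
```

```text
FL [ 0.6738 -0.1261  0.2092] 0.0016387957198881697
FR [ 0.6839 -0.2964  0.1994] 0.002996163770275748
BL [ 0.7704 -0.1235  0.2049] 0.0009049552403058124
BR [ 0.7807 -0.2929  0.2013] 0.0015259871128437143
hend [0.4986 0.2873 0.0617] 0.0023845835574652146
hstart [0.5856 0.2891 0.0565] 0.001886693631145445
panML [0.669  0.2942 0.1938] 0.01191805222314533
panMR [ 0.7296  0.2814 -0.1061] 0.0181914259382661
cantop [0.7014 0.1308 0.1033] 0.002200084052324032
jartop [ 0.5641 -0.0887  0.0732] 0.002266104535587272
botcap [ 0.5687 -0.3512  0.1789] 0.002312757616174519
slabNL [0.557  0.3631 0.0189] 0.001540789200042109
slabNR [0.5458 0.1039 0.0108] 0.002608421209513297
slabFL [0.7934 0.3517 0.016 ] 0.00044472002044215904
slabFR [0.7822 0.0935 0.0143] 0.0018750680900941534
```

The two-view results match the given sizes: handle 87 mm long at z≈0.059, box top at 0.20, and front-to-back of the top 97 mm. Next I'll hover near the scoop with the grasp tilt (20°) and check with the wrist camera.

```bash
cat >> h.py <<'E'
from scipy.spatial.transform import Rotation as Ro
def tool(yaw,tilt):  # tool x back to the robot, z down and tilted forward by tilt
    return Ro.from_euler("z",yaw,degrees=True)*Ro.from_matrix([[-1,0,0],[0,1,0],[0,0,-1]])*Ro.from_euler("y",-tilt,degrees=True)
def rel(p,R,s=None):
    s=s or bot.read_state();R0=Ro.from_matrix(s["tcp_rot"])
    d=R0.inv().apply(np.array(p)-s["position"]);r=(R0.inv()*R).as_rotvec(degrees=True)
    print("shift",d,np.linalg.norm(d).round(3),"rot",r.round(2),np.linalg.norm(r).round(1))
E
python3 - <<'E'
from h import *
print(tool(1,20).as_matrix())
rel([0.50,0.288,0.20],tool(1,20));rel([0.47,0.288,0.27],tool(1,20))
E
```

```text
[[-0.9395 -0.0175  0.342 ]
 [-0.0164  0.9998  0.006 ]
 [-0.342   0.     -0.9397]]
shift [-0.3675 -0.1799  0.0224] 0.41 rot [ -3.78 -19.77 -21.28] 29.3
shift [-0.3394 -0.1905 -0.0476] 0.392 rot [ -3.78 -19.77 -21.28] 29.3
```

```bash
python3 steer.py '[[[-0.03,-0.02,-0.005,-0.4,-2,-2,1],[-0.07,-0.04,-0.01,-0.8,-4,-4,1],[-0.11,-0.06,-0.015,-1.2,-6,-7,1],[-0.15,-0.085,-0.02,-1.6,-8.5,-9,1],[-0.19,-0.105,-0.025,-2,-11,-11.5,1],[-0.23,-0.13,-0.03,-2.5,-13,-14,1],[-0.27,-0.15,-0.035,-3,-16,-17,1],[-0.31,-0.17,-0.04,-3.4,-18,-19.5,1],[-0.34,-0.19,-0.048,-3.8,-19.8,-21.3,1],[-0.34,-0.19,-0.048,-3.8,-19.8,-21.3,1],[-0.34,-0.19,-0.048,-3.8,-19.8,-21.3,1],[-0.34,-0.19,-0.048,-3.8,-19.8,-21.3,1]]]'
python3 - <<'E'
from h import *
c,K,V=cam("wrist");cv2.imwrite("pics/w1.png",c[...,::-1]);np.savez("w1",K=K,V=V,c=c)
rel([0.50,0.288,0.18],tool(1,20))
for X in ([.4986,.2873,.06],[.5856,.289,.058]):print(proj(np.array(X),K,V))
E
```

```text
time_s: 1.55
position: [0.4702, 0.289, 0.2704]
tcp_rot: [[-0.94, -0.018, 0.342], [-0.017, 1.0, 0.007], [-0.342, 0.001, -0.94]]
force: [-0.2, -0.1, 0.1]
opening: 0.999
grasp_force: 0.0
shift [ 0.0028 -0.0019  0.0951] 0.095 rot [0.07 0.   0.07] 0.1
[283.7733 147.7868]
[284.0668 206.6442]
```

View pics/w1.png

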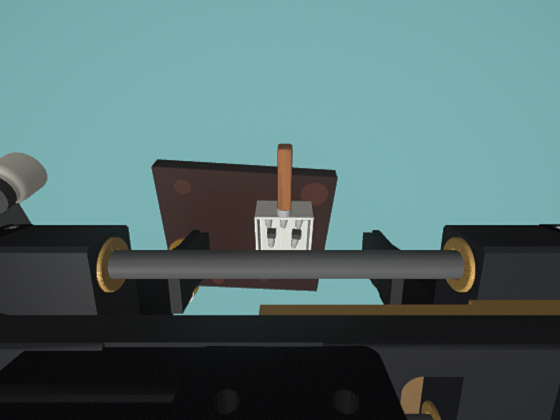

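The wrist view shows the handle running from (285,145) to (285,210), with the pan's back rim corners at (256,203) and (313,203). This agrees with the prediction within 2 px. I'll go lower for a second view.

```bash
python3 steer.py '[[[0,0,0.02,0,0,0,1],[0,0,0.05,0,0,0,1],[0,-0.001,0.08,0,0,0,1],[0.003,-0.001,0.095,0,0,0,1],[0.003,-0.001,0.095,0,0,0,1],[0.003,-0.001,0.095,0,0,0,1]]]'
python3 - <<'E'
from h import *
c,K,V=cam("wrist");np.savez("w2",K=K,V=V,c=c)
W=[np.load("w1.npz"),np.load("w2.npz")]
E=[]
for w in W:
    h=cv2.cvtColor(w["c"],cv2.COLOR_RGB2HSV);m=((h[...,0]<18)&(h[...,1]>120)&(h[...,2]>80)).astype(np.uint8);m[:, :240]=0;m[:,340:]=0;m[232:]=0
    cs,_=cv2.findContours(m,cv2.RETR_EXTERNAL,cv2.CHAIN_APPROX_NONE)
    q=max(cs,key=cv2.contourArea);q=q[:,0];t=q[:,1].min();b=q[:,1].max()
    def mid(r):
        x=q[np.abs(q[:,1]-r)<=1,0];return x.min(),x.max()
    print(t,b,mid(t+8),mid(b-8))
    L=(h[...,2]>150)&(h[...,1]<60);L[:, :235]=0;L[:,345:]=0;L[235:]=0
    ys,xs=np.where(L);print("pan",ys.min(),xs.min(),xs.max())
cv2.imwrite("pics/w2.png",cv2.resize(np.hstack([w["c"][125:235,215:355,::-1] for w in W]),None,fx=2.8,fy=2.8))
E
```

```text
time_s: 2.2
position: [0.5, 0.2889, 0.1801]
tcp_rot: [[-0.939, -0.02, 0.342], [-0.018, 1.0, 0.007], [-0.342, 0.0, -0.94]]
force: [0.1, -0.1, 0.5]
opening: 0.999
grasp_force: 0.0
145 209 (np.int32(278), np.int32(291)) (np.int32(278), np.int32(290))
pan 209 255 313
158 231 (np.int32(276), np.int32(294)) (np.int32(276), np.int32(292))
pan 159 275 275
```

View pics/w2.png

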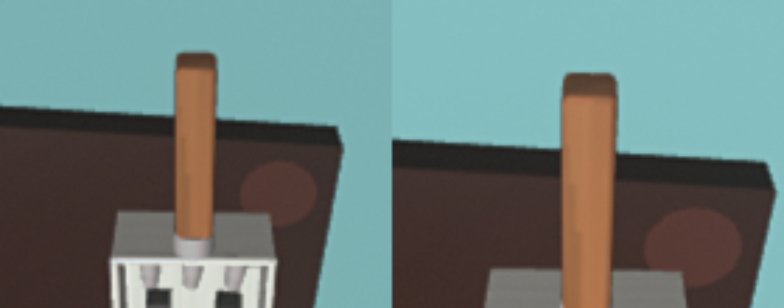

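The crops show the handle's top rear edge at (285,149) and (285.4,159.6), and the pan's back bottom edge about 67 px (first view) and 61 px wide apart in the crop. I'll triangulate these.

```bash
python3 - <<'E'
from h import *
W=[np.load("w1.npz"),np.load("w2.npz")];o=[(w["K"],w["V"]) for w in W]
a=lambda x,y:(215+x/2.8,125+y/2.8); b=lambda x,y:(215+(x-392)/2.8,125+y/2.8)
for n,p,q in (("handle top rear",a(196,67),b(589,97)),("pan L bottom",a(117,212),b(490,268)),("pan R bottom",a(268,213),b(683,272)),("slab corner top",a(342,150),b(776,188))):
    print(n,*tri((p,*o[0]),(q,*o[1])))
for (p,z) in ((a(196,67),.069),(a(117,212),.025),(a(268,213),.025),(a(193,212),.025),(a(196,140),.069),(a(342,150),.025)): print(plane(p,*o[0],z))
for (p,z) in ((b(589,97),.069),(b(490,268),.025),(b(683,272),.025),(b(588,200),.069),(b(776,188),.025)): print(plane(p,*o[1],z))
rel([0.5634,0.2895,0.041]+0*np.ones(3),tool(1,20))
E
```

```text
handle top rear [0.4879 0.2884 0.0881] 0.00016654274735957724
pan L bottom [0.6028 0.2479 0.0178] 9.10591074796971e-05
pan R bottom [0.5903 0.328  0.0354] 0.0005728420068230133
slab corner top [0.569  0.3683 0.0046] 0.0010645536405115136
[0.4962 0.2887 0.069 ]
[0.5981 0.2487 0.025 ]
[0.5973 0.3286 0.025 ]
[0.5974 0.2889 0.025 ]
[0.5307 0.2893 0.069 ]
[0.5587 0.3635 0.025 ]
[0.497  0.2884 0.069 ]
[0.5973 0.2487 0.025 ]
[0.5979 0.3301 0.025 ]
[0.535  0.2888 0.069 ]
[0.5557 0.3634 0.025 ]
shift [-0.0111 -0.0008  0.153 ] 0.153 rot [0.09 0.09 0.09] 0.2
```

The views agree: scoop origin (0.648, 0.289), yaw within 1°. The pan is 80 mm wide, and the wrist baseline is too short for heights, so the scene and top views give those. Grasping at scoop x=-80: TCP (0.574, 0.2885, 0.040).

```bash
python3 steer.py '[[[-0.008,0,0.02,0,0,0,1],[-0.016,0,0.05,0,0,0,1],[-0.0216,0,0.08,0,0,0,1],[-0.0216,0,0.11,0,0,0,1],[-0.0216,0,0.135,0,0,0,1],[-0.0216,0,0.15,0,0,0,1],[-0.0216,0,0.157,0,0,0,1],[-0.0216,0,0.157,0,0,0,1],[-0.0216,0,0.157,0,0,0,0],[-0.0216,0,0.157,0,0,0,0],[-0.0216,0,0.157,0,0,0,0],[-0.0216,0,0.157,0,0,0,0],[-0.0216,0,0.157,0,0,0,0],[-0.0216,0,0.157,0,0,0,0],[-0.0216,0,0.157,0,0,0,0],[-0.0216,0,0.157,0,0,0,0]]]'
```

```text
time_s: 3.85
position: [0.5746, 0.2894, 0.0401]
tcp_rot: [[-0.939, -0.018, 0.343], [-0.017, 1.0, 0.007], [-0.343, 0.001, -0.939]]
force: [-0.1, 0.1, -0.1]
opening: 0.358
grasp_force: 0.0
```

```bash
python3 steer.py '[[[0,0,0,0,0,0,0],[0,0,0,0,0,0,0],[0,0,0,0,0,0,0],[0,0,0,0,0,0,0],[0,0,0,0,0,0,0]]]'; python3 - <<'E'
from h import *
rel([0.5746,0.2894,0.060],tool(1,16)); 
E
```

```text
time_s: 4.35
position: [0.5745, 0.2893, 0.0401]
tcp_rot: [[-0.939, -0.018, 0.342], [-0.017, 1.0, 0.007], [-0.343, 0.001, -0.939]]
force: [0.6, 0.2, -0.0]
opening: 0.205
grasp_force: 29.9
shift [-0.0069  0.0001 -0.0187] 0.02 rot [0.04 4.03 0.02] 4.0
```

```bash
python3 steer.py '[[[-0.001,0,-0.002,0,0,0,0],[-0.002,0,-0.006,0,0,0,0],[-0.004,0,-0.012,0,0,0,0],[-0.007,0,-0.019,0,-1,0,0],[-0.010,0,-0.027,0,-2,0,0],[-0.013,0,-0.036,0,-3,0,0],[-0.016,0,-0.044,0,-4,0,0],[-0.017,0,-0.047,0,-4,0,0],[-0.017,0,-0.047,0,-4,0,0],[-0.017,0,-0.047,0,-4,0,0]]]'; python3 - <<'E'
from h import *
O={}
I=[]
for n,x0,y0 in (("top",140,150),("scene",160,270)):
    c,K,V=cam(n);I.append(cv2.resize(c[y0:y0+110,x0:x0+130,::-1],None,fx=3,fy=3,interpolation=cv2.INTER_CUBIC))
cv2.imwrite("pics/l1.png",np.hstack(I))
s=bot.read_state();print(s["force"],s["moment"],s["tcp_rot"])
E
```

```text
time_s: 5.35
position: [0.5745, 0.2893, 0.0903]
tcp_rot: [[-0.913, -0.018, 0.407], [-0.016, 1.0, 0.008], [-0.408, 0.001, -0.913]]
force: [0.3, 0.2, -2.6]
opening: 0.202
grasp_force: 30.0
[ 0.2363 -0.165  -2.7694] [-0.0131  0.6475 -0.011 ] [[-0.9133 -0.0178  0.4069]
 [-0.0161  0.9998  0.0076]
 [-0.407   0.0004 -0.9134]]
```

View pics/l1.png

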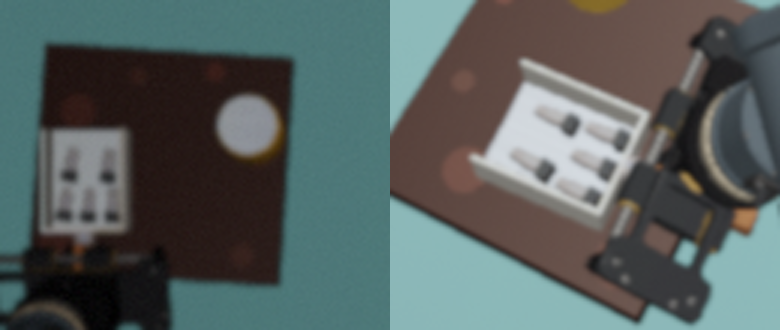

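The lifted scoop holds all five punches. In the scene crop its upper rim corners are at about (522,61), (648,110), (473,157) and (605,222). I'll check the pitch.

```bash
python3 - <<'E'
from h import *
o={n:cam(n)[1:] for n in("top","scene")}
t=lambda x,y:(140+x/3,150+y/3); s=lambda x,y:(160+(x-390)/3,270+y/3)
for n,a,b in (("R mouth",t(130,126),s(523,62)),("R back",t(130,233),s(648,110)),("L mouth",t(41,128),s(473,157)),("L back",t(40,233),s(605,222))): print(n,*tri((a,*o["top"]),(b,*o["scene"])))
# expected rim corners if rigid: lift .0502, nose up 4 deg about TCP
P0=np.array([.5745,.2893,.0401])
for n,X in (("R mouth",[.698,.249,.066]),("R back",[.598,.249,.066]),("L mouth",[.698,.329,.066]),("L back",[.598,.329,.066])):
    for a in (-4,0,4):
        Y=P0+[0,0,.0502]+Ro.from_euler("y",a,degrees=True).apply(np.array(X)-P0)
        p=proj(Y,*o["top"]);q=proj(Y,*o["scene"]);print(n,a,Y,(p-[140,150])*3,(q-[160,270])*3+[390,0])
E
```

```text
R mouth [0.6987 0.247  0.1065] 0.0016736147144188838
R back [0.5951 0.2447 0.1115] 0.0039493118993463895
L mouth [0.6928 0.3298 0.1243] 0.0005902882230343271
L back [0.5908 0.3311 0.1109] 0.0002374148112615358
R mouth -4 [0.6959 0.249  0.1248] [124.0955 125.1064] [524.1264  56.1741]
R mouth 0 [0.698  0.249  0.1162] [125.6467 123.9589] [523.109  59.675]
R mouth 4 [0.6995 0.249  0.1075] [127.1879 123.447 ] [522.8532  63.5011]
R back -4 [0.5961 0.249  0.1178] [123.1178 227.7982] [649.0114 111.9097]
R back 0 [0.598  0.249  0.1162] [123.4389 225.9578] [646.8017 111.7142]
R back 4 [0.5997 0.249  0.1145] [123.779 224.245] [644.7546 111.6434]
L mouth -4 [0.6959 0.329  0.1248] [ 41.51   124.2174] [470.3767 154.1677]
L mouth 0 [0.698  0.329  0.1162] [ 43.5652 123.0739] [469.6984 157.1069]
L mouth 4 [0.6995 0.329  0.1075] [ 45.6092 122.5668] [469.802  160.3922]
L back -4 [0.5961 0.329  0.1178] [ 40.5408 227.0347] [598.876  213.2687]
L back 0 [0.598  0.329  0.1162] [ 40.9612 225.193 ] [596.6691 212.9041]
L back 4 [0.5997 0.329  0.1145] [ 41.4072 223.4791] [594.6342 212.6614]
```

```bash
cat >> h.py <<'E'
BO=np.array([.691,-.211,0]);BY=2.8
def mk(R,p): T=np.eye(4);T[:3,:3]=R;T[:3,3]=p;return T
SAG=2.0
T0=mk(tool(1,20).as_matrix(),[.5745,.2893,.0401]);S0=mk(Ro.from_euler("z",.6,degrees=True).as_matrix(),[.6477,.2888,.025])
TS=np.linalg.inv(T0)@S0               # scoop in tool, before sag
G=np.array([0,0,-.019]);D=Ro.from_euler("y",SAG,degrees=True).as_matrix()
TS=mk(D,G-D@G)@TS
def tcp_for(lip_box,pitch,yaw=BY):    # lip in box frame (m), nose-down pitch (deg)
    lip=BO+Ro.from_euler("z",BY,degrees=True).apply(lip_box)
    R=(Ro.from_euler("z",yaw,degrees=True)*Ro.from_euler("y",pitch,degrees=True)).as_matrix()
    T=mk(R,lip-R@[.05,0,0])@np.linalg.inv(TS);return T[:3,3],Ro.from_matrix(T[:3,:3])
def scoop_now():
    s=bot.read_state();S=mk(s["tcp_rot"],s["position"])@TS
    lip=S[:3,:3]@[.05,0,0]+S[:3,3];x=S[:3,0]
    print("lip box",Ro.from_euler("z",-BY,degrees=True).apply(lip-BO),"pitch",np.degrees(-np.arcsin(x[2])),"yaw",np.degrees(np.arctan2(x[1],x[0])),"force",s["force"])
E
python3 - <<'E'
from h import *
scoop_now()
rel([.47,.27,.17],Ro.from_matrix(bot.read_state()["tcp_rot"]))
p,R=tcp_for([-.13,0,.124],-3);print(p);rel(p,R)
E
```

```text
lip box [0.0309 0.4993 0.0787] pitch -2.0041501559509443 yaw 0.615586120192842 force [ 0.8796  0.5457 -2.7043]
shift [ 0.063  -0.0173 -0.1159] 0.133 rot [0. 0. 0.] 0.0
[ 0.438  -0.2221  0.1329]
shift [ 0.1152 -0.5088 -0.0987] 0.531 rot [-0.87 -1.   -2.  ] 2.4
```

```bash
python3 steer.py '[[[0.005,-0.001,-0.009,0,0,0,0],[0.014,-0.003,-0.027,0,0,0,0],[0.027,-0.006,-0.05,0,0,0,0],[0.041,-0.01,-0.077,0,-0.5,0,0],[0.052,-0.018,-0.098,0,-1,0,0],[0.060,-0.032,-0.110,0,-1,0,0],[0.065,-0.052,-0.116,0,-1,0,0],[0.069,-0.077,-0.116,0,-1,0,0],[0.072,-0.107,-0.115,0,-1,0,0],[0.075,-0.139,-0.114,-0.1,-1,-0.3,0],[0.079,-0.173,-0.113,-0.2,-1,-0.5,0],[0.083,-0.208,-0.112,-0.3,-1,-0.7,0],[0.086,-0.243,-0.110,-0.4,-1,-0.9,0],[0.090,-0.278,-0.109,-0.5,-1,-1.1,0],[0.094,-0.313,-0.108,-0.5,-1,-1.3,0],[0.098,-0.348,-0.107,-0.6,-1,-1.5,0],[0.101,-0.380,-0.105,-0.7,-1,-1.7,0],[0.104,-0.409,-0.104,-0.7,-1,-1.8,0],[0.107,-0.434,-0.103,-0.8,-1,-1.9,0],[0.109,-0.455,-0.101,-0.9,-1,-2,0]]]'
python3 - <<'E'
from h import *
scoop_now();p,R=tcp_for([-.13,0,.124],-3);rel(p,R)
E
```

```text
time_s: 7.55
position: [0.4626, -0.1477, 0.1665]
tcp_rot: [[-0.923, -0.038, 0.384], [-0.039, 0.999, 0.006], [-0.383, -0.01, -0.923]]
force: [0.2, 0.9, -2.8]
opening: 0.205
grasp_force: 30.0
lip box [-0.1023  0.0708  0.1524] pitch -0.5551575129335511 yaw 1.7697108259832697 force [ 0.2171  0.8683 -2.8186]
shift [ 0.0385 -0.0731  0.0212] 0.085 rot [-0.91 -2.45 -0.73] 2.7
```

```bash
python3 steer.py '[[[0.001,-0.016,0.001,0,0,0,0],[0.003,-0.030,0.002,0,0,0,0],[0.004,-0.040,0.003,0,0,0,0],[0.005,-0.048,0.004,0,0,0,0],[0.006,-0.053,0.004,0,0,0,0],[0.006,-0.054,0.004,0,0,0,0],[0.006,-0.054,0.004,0,0,0,0],[0.006,-0.054,0.004,0,0,0,0],[0.006,-0.054,0.004,0,0,0,0]]]'
python3 - <<'E'
from h import *
scoop_now();p,R=tcp_for([-.13,0,.124],-3);rel(p,R)
I=[]
for n,x0,y0 in (("top",270,150),("scene",240,70)):
    c,K,V=cam(n);I.append(cv2.resize(c[y0:y0+150,x0:x0+130,::-1],None,fx=3,fy=3,interpolation=cv2.INTER_CUBIC))
    for X in ([.05,.04,.041],[.05,-.04,.041],[-.05,.04,.041],[-.05,-.04,.041],[.05,.04,0],[.05,-.04,0]):
        s=bot.read_state();S=mk(s["tcp_rot"],s["position"])@TS;q=(proj(S[:3,:3]@X+S[:3,3],K,V)-[x0,y0])*3+[390*(n!="top"),0];print(n,X,q)
cv2.imwrite("pics/p1.png",np.hstack(I))
E
```

```text
time_s: 8.45
position: [0.4668, -0.1957, 0.1662]
tcp_rot: [[-0.929, -0.033, 0.368], [-0.034, 0.999, 0.004], [-0.368, -0.008, -0.93]]
force: [-0.0, -0.2, -2.6]
opening: 0.204
grasp_force: 30.0
lip box [-0.1008  0.0221  0.15  ] pitch 0.4205991494524953 yaw 1.499198471979957 force [-0.0041 -0.2459 -2.6229]
shift [ 0.0399 -0.0252  0.0203] 0.051 rot [-0.93 -3.43 -1.01] 3.7
top [0.05, 0.04, 0.041] [154.2843 236.5669]
top [0.05, -0.04, 0.041] [240.1305 235.0839]
top [-0.05, 0.04, 0.041] [156.9679 344.669 ]
top [-0.05, -0.04, 0.041] [243.2868 343.0822]
top [0.05, 0.04, 0] [149.7265 238.4685]
top [0.05, -0.04, 0] [233.0647 237.0272]
scene [0.05, 0.04, 0.041] [630.586  240.0328]
scene [0.05, -0.04, 0.041] [663.8936 167.3973]
scene [-0.05, 0.04, 0.041] [750.9598 277.2501]
scene [-0.05, -0.04, 0.041] [781.2154 202.303 ]
scene [0.05, 0.04, 0] [628.2808 270.6245]
scene [0.05, -0.04, 0] [660.7763 199.0274]
```

View pics/p1.png

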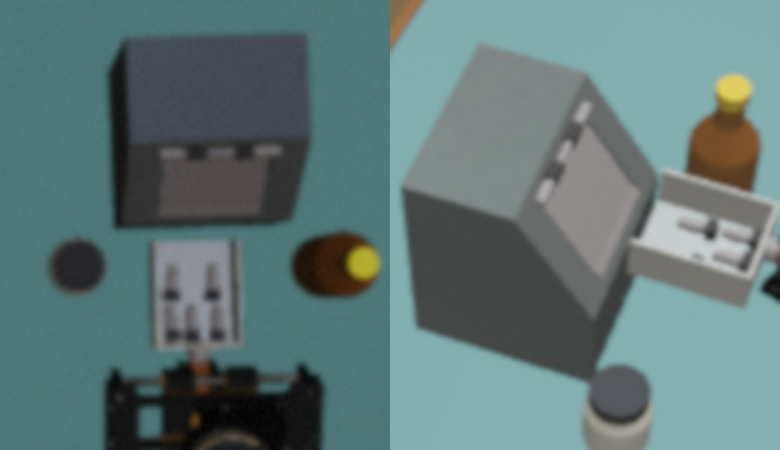

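The prediction matches the picture within about 3 mm: mouth rim corners at (154,241) and (240,240) in the top crop, and (632,240) and (662,170) in the scene crop. I'll move to the pre-insertion pose.

```bash
python3 steer.py '[[[0.006,-0.004,0.003,0,-0.5,0,0],[0.018,-0.011,0.009,-0.4,-1.5,-0.4,0],[0.030,-0.019,0.015,-0.7,-2.5,-0.8,0],[0.038,-0.024,0.019,-0.9,-3.4,-1,0],[0.040,-0.025,0.020,-0.9,-3.4,-1,0],[0.040,-0.025,0.020,-0.9,-3.4,-1,0],[0.040,-0.025,0.020,-0.9,-3.4,-1,0]]]'
sed -i 's/BO=np.array(\[.691/BO=np.array([.693/' h.py
python3 - <<'E'
from h import *
scoop_now()
for l,a in (([-.075,0,.124],-2),([-.024,0,.124],0)): p,R=tcp_for(l,a);print(p);rel(p,R)
E
```

```text
time_s: 9.25
position: [0.4652, -0.2119, 0.1607]
tcp_rot: [[-0.934, -0.024, 0.358], [-0.026, 1.0, -0.0], [-0.358, -0.01, -0.934]]
force: [0.1, 0.8, -3.4]
opening: 0.206
grasp_force: 30.0
lip box [-0.1054  0.005   0.1431] pitch 1.0450364578306264 yaw 0.9849248051140196 force [ 0.1425  0.7877 -3.3798]
[ 0.4951 -0.2194  0.1351]
shift [-0.0186 -0.008   0.0346] 0.04 rot [-1.2  -3.06 -1.46] 3.6
[ 0.5465 -0.2169  0.1393]
shift [-0.0682 -0.0068  0.049 ] 0.084 rot [-1.18 -1.06 -1.47] 2.2
```

```bash
python3 - <<'E'
from h import *
s=bot.read_state();print(np.array(s["joint_positions"]))
E
```

```text
[ -46.2904   22.8005  116.1572   31.194    29.9078 -163.5216]
```

Joint 6 is at its limit (-163.5°), so that tilted, close-in pose is out of reach. Farther forward, with a little less yaw and level pitch, should fit. I'll go up near the sill that way.

```bash
python3 - <<'E'
from h import *
for l,a,y in (([-.085,0,.130],1,-2),([-.024,0,.124],2,-2)): p,R=tcp_for(l,a,y);print(p);rel(p,R)
E
```

```text
[ 0.4859 -0.2096  0.1475]
shift [-0.0147  0.0019  0.0197] 0.025 rot [ 0.54 -0.03  3.  ] 3.0
[ 0.5472 -0.2066  0.1436]
shift [-0.0706  0.0034  0.0452] 0.084 rot [0.51 0.97 3.01] 3.2
```

```bash
python3 steer.py '[[[-0.004,0,0.005,0.1,0,0.7,0],[-0.009,0.001,0.012,0.3,0,1.8,0],[-0.013,0.002,0.018,0.5,0,2.6,0],[-0.0147,0.002,0.0197,0.5,0,3,0],[-0.0147,0.002,0.0197,0.5,0,3,0],[-0.0147,0.002,0.0197,0.5,0,3,0]]]'
python3 - <<'E'
from h import *
scoop_now();print(np.array(bot.read_state()["joint_positions"]))
for l,a,y in (([-.085,0,.130],1,-2),([-.024,0,.124],2,-2)): p,R=tcp_for(l,a,y);print(p);rel(p,R)
E
```

```text
time_s: 9.85
position: [0.4861, -0.2095, 0.1475]
tcp_rot: [[-0.933, 0.027, 0.358], [0.026, 1.0, -0.009], [-0.358, 0.001, -0.934]]
force: [0.8, 1.2, -2.7]
opening: 0.202
grasp_force: 30.0
lip box [-0.0849  0.0002  0.13  ] pitch 1.0287202348016273 yaw -1.9629315567384762 force [ 0.8096  1.1831 -2.6708]
[ -43.7119   25.2284  114.7501   31.1771   27.6857 -158.3792]
[ 0.4859 -0.2096  0.1475]
shift [ 0.0001 -0.0001  0.    ] 0.0 rot [ 0.03 -0.03  0.03] 0.1
[ 0.5472 -0.2066  0.1436]
shift [-0.0556  0.0045  0.0255] 0.061 rot [0.03 0.97 0.03] 1.0
```

```bash
python3 steer.py '[[[-0.003,0,0.0015,0,0,0,0],[-0.008,0.0005,0.004,0,0.1,0,0],[-0.014,0.001,0.0065,0,0.2,0,0],[-0.020,0.0015,0.009,0,0.3,0,0],[-0.026,0.002,0.012,0,0.5,0,0],[-0.032,0.0025,0.015,0,0.6,0,0],[-0.038,0.003,0.0175,0,0.7,0,0],[-0.044,0.0035,0.020,0,0.8,0,0],[-0.050,0.004,0.023,0,0.9,0,0],[-0.054,0.0045,0.025,0,1,0,0],[-0.0556,0.0045,0.0255,0,1,0,0],[-0.0556,0.0045,0.0255,0,1,0,0],[-0.0556,0.0045,0.0255,0,1,0,0]]]'
python3 - <<'E'
from h import *
scoop_now();print(np.array(bot.read_state()["joint_positions"]))
for l,a,y in (([-.024,0,.123],12,-2),([-.024,0,.123],20,-2),([-.027,0,.122],32,-2),([-.031,0,.121],45,-2),([-.033,0,.121],52,-2)): p,R=tcp_for(l,a,y);print(p);rel(p,R)
I=[]
for n,x0,y0 in (("top",270,150),("scene",240,70)):
    c,K,V=cam(n);I.append(cv2.resize(c[y0:y0+150,x0:x0+130,::-1],None,fx=3,fy=3,interpolation=cv2.INTER_CUBIC))
cv2.imwrite("pics/p2.png",np.hstack(I))
E
```

```text
time_s: 11.15
position: [0.5461, -0.2066, 0.1431]
tcp_rot: [[-0.94, 0.027, 0.339], [0.026, 1.0, -0.008], [-0.339, 0.001, -0.941]]
force: [-5.2, -2.8, -2.4]
opening: 0.198
grasp_force: 30.0
lip box [-0.0251  0.0002  0.1231] pitch 2.1558620968563655 yaw -1.9716323549958745 force [-5.1778 -2.7574 -2.3558]
[ -37.9282   28.6619  106.9626   23.589    30.337  -145.3302]
[ 0.5524 -0.2068  0.1635]
shift [-0.0129 -0.0001 -0.0171] 0.021 rot [-0.01  9.84  0.04] 9.8
[ 0.5592 -0.2071  0.1793]
shift [-0.0247 -0.0001 -0.0297] 0.039 rot [-0.06 17.84  0.06] 17.8
[ 0.5703 -0.2077  0.2   ]
shift [-0.0421 -0.0004 -0.0453] 0.062 rot [-0.14 29.84  0.1 ] 29.8
[ 0.5863 -0.2086  0.2185]
shift [-0.0635 -0.0008 -0.0573] 0.086 rot [-0.22 42.84  0.14] 42.8
[ 0.5967 -0.2091  0.227 ]
shift [-0.0762 -0.0011 -0.0618] 0.098 rot [-0.27 49.84  0.16] 49.8
```

View pics/p2.png

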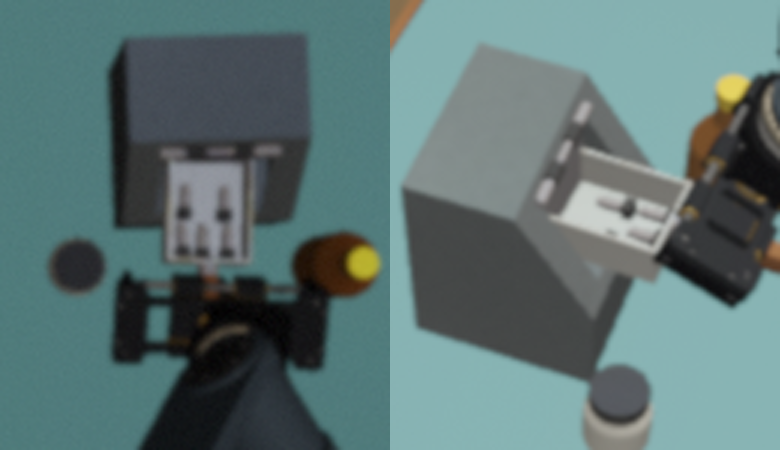

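The scoop mouth is inside with the flap pushed in, and the bottle and jar haven't moved (cap still at (363,264)). In the top crop the scoop (centre ~209) sits about 5 mm to +y of the opening (centre ~217), so I'll shift 4 mm in -y while tipping.

```bash
python3 steer.py '[[[-0.003,-0.002,-0.004,0,2.5,0,0],[-0.007,-0.004,-0.009,0,5,0,0],[-0.0105,-0.004,-0.0135,0,7.5,0,0],[-0.014,-0.004,-0.018,0,10.5,0,0],[-0.019,-0.004,-0.024,0,14,0,0],[-0.0247,-0.004,-0.0297,0,18,0,0],[-0.030,-0.004,-0.035,-0.1,22,0,0],[-0.036,-0.004,-0.040,-0.1,26,0,0],[-0.042,-0.004,-0.045,-0.1,30,0.1,0],[-0.0485,-0.004,-0.049,-0.2,34,0.1,0],[-0.055,-0.005,-0.053,-0.2,38,0.1,0],[-0.0635,-0.005,-0.0573,-0.2,43,0.1,0],[-0.0635,-0.005,-0.0573,-0.2,43,0.1,0],[-0.0635,-0.005,-0.0573,-0.2,43,0.1,0],[-0.0635,-0.005,-0.0573,-0.2,43,0.1,0]]]'
python3 - <<'E'
from h import *
scoop_now();print(np.array(bot.read_state()["joint_positions"]))
for l,a,y in (([-.031,-.004,.121],45,-2),([-.033,-.004,.121],52,-2)): p,R=tcp_for(l,a,y);print(p);rel(p,R)
I=[]
for n,x0,y0 in (("top",270,150),("scene",240,70)):
    c,K,V=cam(n);I.append(cv2.resize(c[y0:y0+150,x0:x0+130,::-1],None,fx=3,fy=3,interpolation=cv2.INTER_CUBIC))
cv2.imwrite("pics/p3.png",np.hstack(I))
E
```

```text
time_s: 12.75
position: [0.5862, -0.2129, 0.2191]
tcp_rot: [[-0.92, 0.03, -0.391], [0.026, 1.0, 0.015], [0.391, 0.004, -0.92]]
force: [-2.7, -1.2, -2.0]
opening: 0.204
grasp_force: 30.0
lip box [-0.0314 -0.0043  0.1215] pitch 45.032146679850065 yaw -2.0477322282656387 force [-2.7119 -1.2276 -2.0301]
[ -25.7825   40.9368   65.1582   -9.0235   95.1366 -113.2394]
[ 0.5865 -0.2126  0.2185]
shift [-0.0005  0.0003  0.0004] 0.001 rot [-0.05 -0.03 -0.02] 0.1
[ 0.5969 -0.2131  0.227 ]
shift [-0.0068  0.0001 -0.0115] 0.013 rot [-0.1   6.97 -0.  ] 7.0
```

```bash
python3 steer.py '[[[-0.003,0,-0.005,0,3,0,0],[-0.0068,0,-0.0115,0,7,0,0],[-0.0068,0,-0.0115,0,7,0,0],[-0.0068,0,-0.0115,0,7,0,0],[-0.0068,0,-0.0115,0,7,0,0],[-0.0068,0,-0.0115,0,7,0,0],[-0.0068,0,-0.0115,0,7,0,0],[-0.0068,0,-0.0115,0,7,0,0],[-0.0068,0,-0.0115,0,7,0,0],[-0.0068,0,-0.0115,0,7,0,0]]]'
python3 - <<'E'
from h import *
scoop_now()
# dark heads / steel inside the pan floor: rectify the floor from both cameras
s=bot.read_state();S=mk(s["tcp_rot"],s["position"])@TS
for n in("top","scene"):
    c,K,V=cam(n)
    w=[[.045,.034,.003],[.045,-.034,.003],[-.045,-.034,.003],[-.045,.034,.003]]
    q=np.float32([proj(S[:3,:3]@X+S[:3,3],K,V) for X in w])
    A=cv2.warpPerspective(c,cv2.getPerspectiveTransform(q,np.float32([[0,0],[6,0],[6,9],[0,9]])),(7,10));print(n,q.round(0).tolist());print(A.mean(2).round().astype(int))
E
```

```text
time_s: 13.85
position: [0.598, -0.2133, 0.2274]
tcp_rot: [[-0.866, 0.029, -0.5], [0.024, 1.0, 0.018], [0.5, 0.004, -0.866]]
force: [-1.8, 0.5, -1.6]
opening: 0.208
grasp_force: 30.0
lip box [-0.032  -0.0044  0.1214] pitch 51.99453214278521 yaw -2.0642159758886023 force [-1.7599  0.5263 -1.6306]
top [[329.0, 205.0], [352.0, 206.0], [356.0, 224.0], [332.0, 222.0]]
[[25 35 28 25 30 41 55]
 [27 42 41 34 37 32 42]
 [33 44 47 48 47 30 31]
 [39 45 49 50 50 38 28]
 [43 47 50 51 51 49 32]
 [44 48 49 50 50 50 45]
 [45 48 49 50 51 50 49]
 [47 47 50 50 50 51 50]
 [48 49 49 52 51 51 47]
 [47 48 51 51 51 50 46]]
scene [[296.0, 148.0], [307.0, 129.0], [329.0, 118.0], [318.0, 138.0]]
[[119 120 120 120 119 119 127]
 [123 122 124 123 123 140 166]
 [124 124 124 124 128 205 203]
 [124 125 125 126 193 212 209]
 [126 126 126 146 213 213 183]
 [126 127 128 208 214 210  37]
 [126 126 178 215 214 108  18]
 [126 135 214 214 199  24  37]
 [127 199 214 215 147  28 168]
 [155 214 215 210  71 180 144]]
```

```bash
python3 - <<'E'
from h import *
for l,a in (([-.031,-.004,.121],45),([-.029,-.004,.122],38),([-.027,-.004,.122],32),([-.026,-.004,.123],26),([-.025,-.004,.123],20),([-.025,-.004,.123],11),([-.025,-.004,.123],3)): p,R=tcp_for(l,a,-2);print(a,end=" ");rel(p,R)
E
```

```text
45 shift [0.0056 0.0004 0.0134] 0.015 rot [-0.08 -7.   -0.  ] 7.0
38 shift [0.0092 0.0005 0.0258] 0.027 rot [ -0.03 -14.    -0.02] 14.0
32 shift [0.0102 0.0007 0.0375] 0.039 rot [  0.01 -20.    -0.03] 20.0
26 shift [0.0112 0.0008 0.0489] 0.05 rot [  0.05 -26.    -0.03] 26.0
20 shift [0.0104 0.0009 0.0614] 0.062 rot [  0.09 -32.    -0.04] 32.0
11 shift [0.0079 0.0008 0.0806] 0.081 rot [  0.15 -41.    -0.06] 41.0
3 shift [0.0032 0.0008 0.0972] 0.097 rot [  0.2  -49.    -0.07] 49.0
```

```bash
python3 steer.py '[[[0.003,0,0.006,0,-3,0,0],[0.0056,0,0.0134,0,-7,0,0],[0.0075,0,0.019,0,-10.5,0,0],[0.0092,0,0.0258,0,-14,0,0],[0.0102,0,0.0375,0,-20,0,0],[0.0112,0,0.0489,0,-26,0,0],[0.0104,0,0.0614,0,-32,0,0],[0.0092,0,0.071,0,-36.5,0,0],[0.0079,0,0.0806,0.1,-41,0,0],[0.0055,0,0.089,0.1,-45,0,0],[0.0032,0,0.0972,0.2,-49,0,0],[0.0032,0,0.0972,0.2,-49,0,0],[0.0032,0,0.0972,0.2,-49,0,0]]]'
python3 - <<'E'
from h import *
scoop_now()
s=bot.read_state();S=mk(s["tcp_rot"],s["position"])@TS
for n in("scene","top"):
    c,K,V=cam(n);cv2.imwrite(f"pics/{n}_e.png",c[...,::-1])
    q=np.float32([proj(S[:3,:3]@X+S[:3,3],K,V) for X in [[.045,.034,.003],[.045,-.034,.003],[-.045,-.034,.003],[-.045,.034,.003]]])
    A=cv2.warpPerspective(c,cv2.getPerspectiveTransform(q,np.float32([[0,0],[13,0],[13,19],[0,19]])),(14,20));print(n);print(A.mean(2).round().astype(int))
for l,a in (([-.085,-.003,.130],1),([-.12,.0,.150],1)): p,R=tcp_for(l,a,-2);rel(p,R)
E
```

```text
time_s: 15.25
position: [0.5464, -0.212, 0.145]
tcp_rot: [[-0.946, 0.029, 0.324], [0.028, 1.0, -0.009], [-0.324, 0.0, -0.946]]
force: [-2.9, -0.0, 0.4]
opening: 0.208
grasp_force: 30.0
lip box [-0.0254 -0.0054  0.1232] pitch 3.075643771452469 yaw -2.080213544567144 force [-2.8658 -0.0438  0.4423]
scene
[[114 138 118 100 103 105 112 115 117 120 119 110  97 104]
 [118 158 144 123 126 124 129 129 124 118 111 108 109 113]
 [117 154 167 157 144 134 140 143 144 139 125 112 114 114]
 [116 153 191 196 192 191 191 193 194 191 162 120 115 114]
 [115 148 195 200 200 200 199 199 199 195 167 120 115 114]
 [115 139 187 199 200 200 200 200 199 197 179 127 114 114]
 [114 134 187 200 200 200 200 200 200 198 181 130 114 114]
 [115 128 178 199 200 200 200 200 200 198 187 137 115 115]
 [115 124 172 197 200 200 201 201 200 199 190 144 116 115]
 [115 120 166 198 200 200 201 201 201 200 194 156 118 115]
 [116 118 157 196 201 201 201 201 201 200 195 161 119 115]
 [116 117 150 193 200 201 201 201 201 201 199 174 124 116]
 [116 116 143 193 201 201 201 201 202 201 199 178 127 116]
 [116 116 135 184 199 201 201
[... 1001 characters left out ...]
146 147 146 147 147 147 144 138  90]
 [146 147 148 147 147 146 146 147 147 147 147 147 140  92]
 [144 148 149 146 147 147 147 148 148 148 148 146 140  92]
 [145 149 150 146 147 148 148 147 147 148 149 146 141  92]
 [144 149 149 148 147 148 149 148 149 148 148 147 142  96]
 [143 149 149 148 148 149 148 148 148 149 149 149 144  99]
 [140 149 149 149 148 149 150 149 149 149 148 149 144 102]
 [141 151 151 148 148 148 150 149 150 149 149 148 143 104]
 [141 148 150 148 147 147 149 147 147 147 147 145 141 104]
 [136 145 145 141 140 141 142 139 137 138 140 137 132 114]]
shift [ 0.0569 -0.0024 -0.0222] 0.061 rot [-0.03 -2.03 -0.02] 2.0
shift [ 0.0836 -0.0022 -0.0525] 0.099 rot [-0.03 -2.03 -0.02] 2.0
```

The pan floor is uniformly bright in both views, so the scoop is empty. Drawing it out now.

```bash
python3 steer.py '[[[0.004,0,-0.0015,0,0,0,0],[0.011,0,-0.004,0,-0.3,0,0],[0.020,-0.001,-0.008,0,-0.7,0,0],[0.030,-0.001,-0.012,0,-1,0,0],[0.040,-0.002,-0.016,0,-1.4,0,0],[0.050,-0.002,-0.020,0,-1.8,0,0],[0.057,-0.002,-0.023,0,-2,0,0],[0.061,-0.002,-0.029,0,-2,0,0],[0.068,-0.002,-0.038,0,-2,0,0],[0.075,-0.002,-0.050,0,-2,0,0],[0.078,-0.002,-0.058,0,-2,0,0],[0.078,-0.002,-0.058,0,-2,0,0],[0.078,-0.002,-0.058,0,-2,0,0]]]'
python3 - <<'E'
from h import *
scoop_now();print(np.array(bot.read_state()["joint_positions"]))
# flap region colour (pinkish-grey plate): sample the flap plane in both cameras vs the first pictures
Rb=Ro.from_euler("z",BY,degrees=True)
for n in("scene","top"):
    c,K,V=cam(n);c0=cv2.imread(f"pics/{n}0.png")[...,::-1];c2=cv2.imread(f"pics/{n}_e.png")[...,::-1];cv2.imwrite(f"pics/{n}_out.png",c[...,::-1])
    for t in (.2,.5,.8,.9):
        X=BO+Rb.apply([-.022-.056*t,.02,.188-.078*t]);u,v=proj(X,K,V).round().astype(int);print(n,t,c0[v,u],c2[v,u],c[v,u])
p=bot.read_state();print(p["position"])
E
```

```text
time_s: 16.65
position: [0.4541, -0.2113, 0.1747]
tcp_rot: [[-0.933, 0.03, 0.359], [0.027, 1.0, -0.011], [-0.359, -0.001, -0.933]]
force: [0.3, 0.1, -1.2]
opening: 0.206
grasp_force: 30.0
lip box [-0.1168 -0.0003  0.1574] pitch 0.951245357745094 yaw -2.1000465550891825 force [ 0.3282  0.1197 -1.1681]
[ -47.1147   20.4295  116.9215   29.7593   30.9512 -159.5675]
scene 0.2 [132 128 127] [97 93 93] [144 139 138]
scene 0.5 [131 127 126] [198 198 191] [143 138 137]
scene 0.8 [131 127 126] [154 153 146] [143 138 137]
scene 0.9 [136 132 131] [119 118 113] [147 143 142]
top 0.2 [70 65 65] [50 48 50] [75 70 68]
top 0.5 [75 69 69] [143 147 139] [80 74 73]
top 0.8 [76 71 70] [146 150 143] [81 75 73]
top 0.9 [78 73 72] [147 151 144] [83 77 77]
[ 0.4541 -0.211   0.1742]
```

The flap is back to its original appearance and the wrist force dropped by about 1.4 N, so five punches are out. Returning to the slab.

```bash
python3 - <<'E'
from h import *
for p in ([.465,.25,.175],[.5745,.2893,.10],[.5745,.2893,.05]): rel(p,tool(1,22))
E
```

```text
shift [ 0.0021  0.4611 -0.0017] 0.461 rot [-0.98 -1.   -2.48] 2.9
shift [-0.0721  0.5036  0.1072] 0.52 rot [-0.98 -1.   -2.48] 2.9
shift [-0.0542  0.5036  0.1538] 0.529 rot [-0.98 -1.   -2.48] 2.9
```

```bash
python3 steer.py '[[[0,0.012,0,0,0,0,0],[0,0.035,0,0,0,0,0],[0,0.065,0,0,-0.1,-0.2,0],[0,0.1,0,-0.1,-0.2,-0.5,0],[0,0.14,0,-0.2,-0.3,-0.7,0],[0,0.18,0,-0.3,-0.4,-0.9,0],[0,0.22,0,-0.4,-0.5,-1.1,0],[0,0.26,0,-0.5,-0.6,-1.3,0],[0,0.30,0,-0.6,-0.7,-1.5,0],[0,0.34,-0.001,-0.7,-0.8,-1.7,0],[0.001,0.38,-0.001,-0.8,-0.9,-1.9,0],[0.002,0.415,-0.001,-0.9,-1,-2.1,0],[0.002,0.44,-0.002,-1,-1,-2.3,0],[-0.004,0.461,0.006,-1,-1,-2.5,0],[-0.016,0.477,0.025,-1,-1,-2.5,0],[-0.032,0.488,0.050,-1,-1,-2.5,0],[-0.050,0.497,0.075,-1,-1,-2.5,0],[-0.064,0.502,0.095,-1,-1,-2.5,0],[-0.071,0.5036,0.105,-1,-1,-2.5,0],[-0.0721,0.5036,0.1072,-1,-1,-2.5,0]]]'
python3 steer.py '[[[0,0,0,0,0,0,0],[0,0,0,0,0,0,0],[0,0,0,0,0,0,0]]]'
python3 - <<'E'
from h import *
rel([.5745,.2893,.047],tool(1,22));rel([.5745,.2893,.040],tool(1,22));S=mk(bot.read_state()["tcp_rot"],bot.read_state()["position"])@TS;print(S)
# outline of the pan in the scene view: predicted bottom corners and bright mask extents
for n in("scene","top"):
    c,K,V=cam(n);h=cv2.cvtColor(c,cv2.COLOR_RGB2HSV)
    m=((h[...,1]<60)&(h[...,2]>130)).astype(np.uint8)
    q=np.float32([proj(S[:3,:3]@X+S[:3,3],K,V) for X in ([.05,.04,.041],[.05,-.04,.041],[-.05,.04,.041],[-.05,-.04,.041],[.05,.04,0],[.05,-.04,0],[-.05,.04,0])]);print(n,q.round(1).tolist())
    cx,cy=q.mean(0).astype(int);r=np.zeros_like(m);r[cy-45:cy+45,cx-45:cx+45]=1
    cs,_=cv2.findContours(m*r,cv2.RETR_EXTERNAL,cv2.CHAIN_APPROX_NONE);k=max(cs,key=cv2.contourArea);print(cv2.approxPolyDP(k,3,True)[:,0].tolist())
E
```

```text
time_s: 18.75
position: [0.5739, 0.2898, 0.0986]
tcp_rot: [[-0.928, -0.018, 0.372], [-0.016, 1.0, 0.007], [-0.372, 0.0, -0.928]]
force: [-0.2, -0.3, -2.2]
opening: 0.2
grasp_force: 30.0
time_s: 19.05
position: [0.5734, 0.2894, 0.1007]
tcp_rot: [[-0.927, -0.018, 0.374], [-0.016, 1.0, 0.007], [-0.374, 0.001, -0.927]]
force: [0.6, 0.1, -1.4]
opening: 0.206
grasp_force: 30.0
shift [ 0.0191 -0.0002  0.0502] 0.054 rot [ 0.05 -0.01  0.01] 0.1
shift [ 0.0217 -0.0002  0.0567] 0.061 rot [ 0.05 -0.01  0.01] 0.1
[[ 0.9999 -0.011   0.0002  0.646 ]
 [ 0.011   0.9999 -0.0007  0.289 ]
 [-0.0002  0.0007  1.      0.0854]
 [ 0.      0.      0.      1.    ]]
scene [[186.6999969482422, 321.3999938964844], [204.3000030517578, 288.5], [229.60000610351562, 339.6000061035156], [246.10000610351562, 305.5], [189.6999969482422, 327.79998779296875], [206.6999969482422, 295.70001220703125], [231.39999389648438, 345.6000061035156]]
[[206, 293], [242, 309], [209, 302], [197, 326], [188, 326], [231, 342], [245, 306]]
top [[153.5, 191.39999389648438], [181.10000610351562, 191.39999389648438], [153.0, 225.6999969482422], [180.6999969482422, 225.6999969482422], [156.6999969482422, 193.0], [183.5, 193.0], [156.1999969482422, 226.3000030517578]]
[[180, 198], [159, 200], [159, 226], [179, 225]]
```

The outline hints that the mouth sits lower than the model says, possibly from slip at the flap. I'll measure the pan's pitch from its outline in both views before lowering.

```bash
python3 - <<'E'
from h import *
O={}
for n,(x0,y0,x1,y1) in (("scene",(180,280,255,355)),("top",(145,180,195,235))):
    c,K,V=cam(n);O[n]=(K,V);f=4
    z=cv2.resize(c[y0:y1,x0:x1],None,fx=f,fy=f,interpolation=cv2.INTER_CUBIC).astype(int)
    sat=z.max(2)-z.min(2);br=z.mean(2)
    m=((z[...,0]-z[...,1]<9)&(br>(85 if n=="scene" else 55))&(z[...,2]-z[...,0]<14)).astype(np.uint8)
    m=cv2.morphologyEx(m,cv2.MORPH_OPEN,np.ones((5,5)))
    cs,_=cv2.findContours(m,cv2.RETR_EXTERNAL,cv2.CHAIN_APPROX_NONE);k=max(cs,key=cv2.contourArea)
    print(n,cv2.contourArea(k)/f/f,(cv2.approxPolyDP(k,6,True)[:,0]/f+[x0,y0]).round(1).tolist())
S=mk(bot.read_state()["tcp_rot"],bot.read_state()["position"])@TS
g=S[:3,:3]@[-.08,0,.033]+S[:3,3]
for a in (0,5,10,15):
    for n in O:
        print(a,n,[proj(g+Ro.from_euler("y",a,degrees=True).apply(S[:3,:3]@X+S[:3,3]-g),*O[n]).round(1).tolist() for X in ([.05,.04,.041],[.05,.04,0],[.05,-.04,0],[.05,-.04,.041],[-.05,-.04,.041],[-.05,.04,.041],[-.05,.04,0])])
E
```

```text
scene 1773.0 [[205.2, 293.8], [209.0, 302.8], [197.0, 326.0], [189.0, 326.8], [195.2, 334.0], [229.8, 347.0], [235.0, 346.0], [238.8, 338.2], [234.5, 336.0], [241.2, 321.5], [246.2, 322.5], [251.0, 312.2], [246.2, 310.8], [246.5, 306.8]]
top 1016.5 [[182.0, 193.5], [178.5, 196.5], [159.0, 197.0], [153.2, 193.8], [153.0, 227.8], [167.5, 231.2], [182.2, 228.2]]
0 scene [[186.4, 321.3], [189.4, 327.7], [206.4, 295.7], [204.0, 288.5], [245.8, 305.5], [229.3, 339.6], [231.1, 345.5]]
0 top [[153.5, 191.2], [156.6, 192.8], [183.4, 192.8], [181.1, 191.2], [180.7, 225.5], [153.0, 225.5], [156.2, 226.1]]
5 scene [[187.2, 323.1], [191.6, 330.0], [208.4, 298.1], [204.6, 290.5], [245.6, 305.9], [229.2, 339.9], [232.4, 346.4]]
5 top [[154.4, 191.6], [157.4, 194.3], [184.0, 194.3], [181.8, 191.6], [180.9, 225.3], [153.2, 225.4], [156.3, 227.2]]
10 scene [[188.3, 325.0], [194.1, 332.4], [210.7, 300.6], [205.6, 292.6], [245.6, 306.3], [229.1, 340.2], [233.9, 347.3]]
10 top [[155.3, 192.3], [158.2, 196.1], [184.6, 196.1], [182.4, 192.3], [181.1, 225.2], [153.4, 225.3], [156.5, 228.3]]
15 scene [[189.9, 327.1], [196.9, 334.8], [213.3, 303.2], [207.0, 294.9], [245.6, 306.7], [229.2, 340.6], [235.4, 348.2]]
15 top [[156.1, 193.3], [158.9, 198.2], [185.1, 198.2], [183.0, 193.3], [181.2, 225.3], [153.7, 225.3], [156.6, 229.4]]
```

Outline corners (189,326.8), (195.2,334), (205.2,293.8) and the top-view mouth at row 196.7 show the scoop rotated about 12° nose-down in the grip. I'll level it by the same angle before placing.

```bash
sed -i 's/^SAG=2.0/SAG=13.5/' h.py; cat >> h.py <<'E'
def tcp_scoop(p,pitch=0,yaw=.6):
    T=mk((Ro.from_euler("z",yaw,degrees=True)*Ro.from_euler("y",pitch,degrees=True)).as_matrix(),p)@np.linalg.inv(TS);return T[:3,3],Ro.from_matrix(T[:3,:3])
E
python3 - <<'E'
from h import *
print(np.array(bot.read_state()["joint_positions"]))
for z in (.075,.033,.025): p,R=tcp_scoop([.6477,.2888,z]);print(p);rel(p,R)
E
```

```text
[ 20.1869  36.2427 100.886  -18.2385  22.9996 -55.253 ]
[0.5785 0.2894 0.0921]
shift [-0.0009 -0.0003  0.0095] 0.01 rot [  0.05 -11.49   0.  ] 11.5
[0.5785 0.2894 0.0501]
shift [ 0.0148 -0.0003  0.0484] 0.051 rot [  0.05 -11.49   0.  ] 11.5
[0.5785 0.2894 0.0421]
shift [ 0.0178 -0.0003  0.0558] 0.059 rot [  0.05 -11.49   0.  ] 11.5
```

```bash
python3 steer.py '[[[0,0,0,0,-1,0,0],[0,0,0,0,-2.5,0,0],[0,0,0.002,0,-4,0,0],[0,0,0.004,0,-6,0,0],[0,0,0.006,0,-8,0,0],[0,0,0.008,0,-9.5,0,0],[-0.0009,0,0.0095,0,-11,0,0],[-0.0009,0,0.0095,0,-11.5,0,0],[-0.0009,0,0.0095,0,-11.5,0,0],[-0.0009,0,0.0095,0,-11.5,0,0],[-0.0009,0,0.0095,0,-11.5,0,0]]]'
python3 - <<'E'
from h import *
print(np.array(bot.read_state()["joint_positions"]))
for z in (.033,.027,.025): p,R=tcp_scoop([.6477,.2888,z]);rel(p,R)
O={}
for n,(x0,y0,x1,y1) in (("scene",(175,275,255,355)),("top",(145,180,195,235))):
    c,K,V=cam(n);O[n]=(K,V);f=4
    z=cv2.resize(c[y0:y1,x0:x1],None,fx=f,fy=f,interpolation=cv2.INTER_CUBIC).astype(int);br=z.mean(2)
    m=((z[...,0]-z[...,1]<9)&(br>(85 if n=="scene" else 55))&(z[...,2]-z[...,0]<14)).astype(np.uint8);m=cv2.morphologyEx(m,cv2.MORPH_OPEN,np.ones((5,5)))
    cs,_=cv2.findContours(m,cv2.RETR_EXTERNAL,cv2.CHAIN_APPROX_NONE);k=max(cs,key=cv2.contourArea)
    print(n,(cv2.approxPolyDP(k,6,True)[:,0]/f+[x0,y0]).round(1).tolist())
S=mk(bot.read_state()["tcp_rot"],bot.read_state()["position"])@TS;print(S[:3,3])
for n in O: print(n,[proj(S[:3,:3]@X+S[:3,3],*O[n]).round(1).tolist() for X in ([.05,.04,.041],[.05,.04,0],[.05,-.04,0],[.05,-.04,.041],[-.05,-.04,.041],[-.05,.04,.041],[-.05,.04,0])])
E
```

```text
time_s: 20.35
position: [0.579, 0.2897, 0.0919]
tcp_rot: [[-0.834, -0.018, 0.552], [-0.014, 1.0, 0.011], [-0.552, 0.001, -0.834]]
force: [0.7, 0.1, -0.6]
opening: 0.204
grasp_force: 30.0
[ 22.1019  38.3282 107.8392 -79.6875  11.5928   7.3389]
shift [ 0.0235 -0.0004  0.0346] 0.042 rot [ 0.07  0.01 -0.03] 0.1
shift [ 0.0268 -0.0004  0.0396] 0.048 rot [ 0.07  0.01 -0.03] 0.1
shift [ 0.0279 -0.0004  0.0412] 0.05 rot [ 0.07  0.01 -0.03] 0.1
scene [[203.2, 290.5], [204.5, 298.5], [192.0, 323.0], [186.8, 324.2], [191.8, 331.0], [230.8, 346.8], [237.5, 332.8], [241.0, 331.8], [246.0, 307.8]]
top [[153.5, 192.2], [151.8, 211.8], [153.2, 227.0], [164.2, 227.0], [166.2, 230.0], [182.0, 227.0], [182.2, 193.0]]
[0.6482 0.2892 0.0747]
scene [[186.6, 322.8], [189.6, 329.1], [206.4, 297.2], [204.0, 290.1], [245.5, 307.1], [229.1, 340.9], [230.9, 346.8]]
top [[154.3, 191.1], [157.4, 192.7], [184.0, 192.7], [181.7, 191.1], [181.3, 225.1], [153.8, 225.2], [156.9, 225.8]]
```

Level now within a pixel, but joint 4 is near its -82° limit, so I can't descend like this. I'll tip back 7°, go 30 mm further forward on the slab, touch the lip down first and let the handle turn slightly in the grip as the heel comes down.

```bash
python3 - <<'E'
from h import *
for x,z,a in ((.678,.075,7),(.678,.034,7)): p,R=tcp_scoop([x,.2888,z],a);print(p);rel(p,R)
E
```

```text
[0.6114 0.2894 0.1004]
shift [-0.0318 -0.0009  0.0107] 0.034 rot [0.02 7.01 0.  ] 7.0
[0.6114 0.2894 0.0594]
shift [-0.0092 -0.0009  0.0449] 0.046 rot [0.02 7.01 0.  ] 7.0
```

```bash
python3 steer.py '[[[0,0,0,0,1.5,0,0],[-0.003,0,0.001,0,3,0,0],[-0.009,0,0.003,0,4.5,0,0],[-0.018,0,0.006,0,6,0,0],[-0.026,0,0.009,0,7,0,0],[-0.031,-0.0009,0.0107,0,7,0,0],[-0.030,-0.0009,0.014,0,7,0,0],[-0.027,-0.0009,0.018,0,7,0,0],[-0.023,-0.0009,0.024,0,7,0,0],[-0.019,-0.0009,0.030,0,7,0,0],[-0.015,-0.0009,0.036,0,7,0,0],[-0.012,-0.0009,0.041,0,7,0,0],[-0.0092,-0.0009,0.0449,0,7,0,0],[-0.0092,-0.0009,0.0449,0,7,0,0],[-0.0092,-0.0009,0.0449,0,7,0,0],[-0.0092,-0.0009,0.0449,0,7,0,0]]]'
python3 - <<'E'
from h import *
s=bot.read_state();print(np.array(s["joint_positions"]),s["moment"])
for x,z,a in ((.678,.034,7),(.678,.031,7)): p,R=tcp_scoop([x,.2888,z],a);rel(p,R)
print("world down in tool",Ro.from_matrix(s["tcp_rot"]).inv().apply([0,0,-.010]),"world back",Ro.from_matrix(s["tcp_rot"]).inv().apply([-.01,0,0]))
E
```

```text
time_s: 22.05
position: [0.6114, 0.2894, 0.0595]
tcp_rot: [[-0.895, -0.018, 0.447], [-0.016, 1.0, 0.009], [-0.447, 0.001, -0.895]]
force: [0.0, -0.5, -1.4]
opening: 0.202
grasp_force: 30.0
[ 19.5758  41.8982 100.1452 -33.1635  14.9711 -40.9985] [-0.0085  0.4684 -0.0268]
shift [ 0.0001 -0.      0.0001] 0.0 rot [0.02 0.03 0.02] 0.0
shift [ 0.0014 -0.      0.0028] 0.003 rot [0.02 0.03 0.02] 0.0
world down in tool [ 0.0045 -0.      0.0089] world back [ 0.0089  0.0002 -0.0045]
```

```bash
python3 steer.py '[[[0.00045,0,0.0009,0,0,0,0],[0.0009,0,0.0018,0,0,0,0],[0.00135,0,0.0027,0,0,0,0],[0.0018,0,0.0036,0,0,0,0],[0.0018,0,0.0036,0,0,0,0]]]'; python3 steer.py '[[[0.0005,0,0.0009,0,0,0,0],[0.0009,0,0.0018,0,0,0,0],[0.0009,0,0.0018,0,0,0,0]]]'; python3 steer.py '[[[0.0005,0,0.0009,0,0,0,0],[0.0009,0,0.0018,0,0,0,0],[0.0009,0,0.0018,0,0,0,0]]]';python3 -c "
from h import *
print(bot.read_state()['moment'])"
```

```text
time_s: 22.55
position: [0.611, 0.2892, 0.0549]
tcp_rot: [[-0.895, -0.018, 0.446], [-0.016, 1.0, 0.008], [-0.446, 0.0, -0.895]]
force: [0.2, 0.2, -2.3]
opening: 0.203
grasp_force: 30.0
time_s: 22.85
position: [0.6112, 0.2893, 0.0531]
tcp_rot: [[-0.895, -0.018, 0.446], [-0.016, 1.0, 0.009], [-0.446, 0.001, -0.895]]
force: [-0.5, -0.7, -0.8]
opening: 0.204
grasp_force: 30.0
time_s: 23.15
position: [0.6114, 0.2895, 0.0515]
tcp_rot: [[-0.894, -0.018, 0.447], [-0.016, 1.0, 0.009], [-0.447, 0.001, -0.895]]
force: [-0.4, -0.0, 1.4]
opening: 0.205
grasp_force: 30.0
[ 0.0128  0.0907 -0.0119]
```

```bash
python3 steer.py '[[[0.0007,0,0.0008,0,0,0,0],[0.0014,0,0.0016,0,0,0,0],[0.0021,0,0.0024,0,0,0,0],[0.0028,0,0.0032,0,0,0,0],[0.0036,0,0.0038,0,0,0,0],[0.0036,0,0.0038,0,0,0,0]]]'; python3 -c "
from h import *
print(bot.read_state()['moment'])"; python3 steer.py '[[[0.0007,0,0.0008,0,0,0,0],[0.0014,0,0.0016,0,0,0,0],[0.0021,0,0.0024,0,0,0,0],[0.0028,0,0.0030,0,0,0,0],[0.0028,0,0.0030,0,0,0,0]]]'; python3 -c "
from h import *
print(bot.read_state()['moment'])"
```

```text
time_s: 23.75
position: [0.6098, 0.2894, 0.0461]
tcp_rot: [[-0.895, -0.018, 0.446], [-0.016, 1.0, 0.009], [-0.446, 0.001, -0.895]]
force: [-0.1, 0.8, 0.7]
opening: 0.206
grasp_force: 30.0
[ 0.0131 -0.015   0.0287]
time_s: 24.25
position: [0.6086, 0.2893, 0.0421]
tcp_rot: [[-0.895, -0.018, 0.446], [-0.016, 1.0, 0.009], [-0.446, 0.001, -0.895]]
force: [1.3, -0.3, 1.1]
opening: 0.207
grasp_force: 30.0
[ 0.0469 -0.1327  0.0355]
```

```bash
python3 steer.py '[[[0.0003,0,0.0005,0,0,0,0],[0.0005,0,0.001,0,0,0,0],[0.0005,0,0.001,0,0,0,0]]]'; python3 steer.py '[[[0.0003,0,0.0005,0,0,0,0],[0.0003,0,0.0005,0,0,0,0],[0.0003,0,0.0005,0,0,0,0]]]'
python3 - <<'E'
from h import *
print(bot.read_state()["moment"])
O={}
for n,(x0,y0,x1,y1) in (("scene",(165,265,255,355)),("top",(145,170,195,235))):
    c,K,V=cam(n);O[n]=(K,V);f=4
    z=cv2.resize(c[y0:y1,x0:x1],None,fx=f,fy=f,interpolation=cv2.INTER_CUBIC).astype(int);br=z.mean(2)
    m=((z[...,0]-z[...,1]<9)&(br>(85 if n=="scene" else 55))&(z[...,2]-z[...,0]<14)).astype(np.uint8);m=cv2.morphologyEx(m,cv2.MORPH_OPEN,np.ones((5,5)))
    cs,_=cv2.findContours(m,cv2.RETR_EXTERNAL,cv2.CHAIN_APPROX_NONE);k=max(cs,key=cv2.contourArea)
    print(n,(cv2.approxPolyDP(k,6,True)[:,0]/f+[x0,y0]).round(1).tolist())
for d in (0,4):
  for n in O: print(d,n,[proj(np.array([.6825,.2885,.025])+Ro.from_euler("y",d,degrees=True).apply(X),*O[n]).round(1).tolist() for X in ([.05,.04,.041],[.05,.04,0],[.05,-.04,0],[.05,-.04,.041],[-.05,-.04,.041],[-.05,.04,.041],[-.05,.04,0])])
E
```

```text
time_s: 24.55
position: [0.6085, 0.2893, 0.0417]
tcp_rot: [[-0.895, -0.018, 0.447], [-0.016, 1.0, 0.009], [-0.447, 0.001, -0.895]]
force: [-1.1, -0.3, 5.3]
opening: 0.202
grasp_force: 30.0
time_s: 24.85
position: [0.6085, 0.2893, 0.0417]
tcp_rot: [[-0.894, -0.018, 0.447], [-0.016, 1.0, 0.009], [-0.447, 0.001, -0.894]]
force: [-2.8, -0.4, 8.1]
opening: 0.198
grasp_force: 30.0
[-0.0907 -0.1961 -0.0852]
scene [[194.8, 294.2], [196.0, 301.5], [184.2, 325.0], [178.5, 325.0], [178.2, 326.8], [185.8, 334.0], [220.2, 348.0], [226.2, 332.2], [231.0, 326.5], [235.8, 327.5], [240.2, 316.8], [236.5, 317.8], [232.8, 325.0], [235.5, 317.8], [234.0, 309.5]]
top [[185.0, 184.0], [157.5, 184.8], [157.8, 218.0], [174.0, 221.2], [176.0, 218.5], [185.8, 217.0]]
0 scene [[176.6, 323.8], [179.8, 329.8], [196.6, 299.3], [194.0, 292.6], [233.3, 309.3], [216.9, 341.6], [218.9, 347.2]]
0 top [[158.7, 181.7], [161.6, 183.4], [187.3, 183.7], [185.1, 181.9], [184.4, 214.7], [157.9, 214.4], [160.8, 215.3]]
4 scene [[175.8, 323.8], [180.1, 330.3], [196.9, 299.9], [193.2, 292.8], [232.0, 308.2], [215.5, 340.6], [218.7, 346.7]]
4 top [[159.0, 180.9], [161.8, 183.6], [187.4, 183.9], [185.3, 181.2], [184.3, 213.6], [157.7, 213.4], [160.6, 215.2]]
```

The scoop sits flat on the slab, since the force rises sharply with no further descent. I'll relieve the press, open, and back off along the tool axis.

```bash
python3 steer.py '[[[-0.0005,0,-0.0010,0,0,0,0],[-0.0005,0,-0.0010,0,0,0,0],[-0.0005,0,-0.001,0,0,0,0.3],[-0.0005,0,-0.001,0,0,0,0.3],[-0.0005,0,-0.001,0,0,0,0.6],[-0.0005,0,-0.001,0,0,0,0.6],[-0.0005,0,-0.001,0,0,0,0.6],[-0.0005,0,-0.001,0,0,0,0.6],[-0.0005,0,-0.001,0,0,0,0.6],[-0.0005,0,-0.001,0,0,0,0.6]]]'
python3 -c "
from h import *
s=bot.read_state();print(s['force'],s['moment'],s['opening'])"
```

```text
time_s: 25.95
position: [0.6083, 0.2893, 0.0416]
tcp_rot: [[-0.895, -0.018, 0.446], [-0.016, 1.0, 0.009], [-0.446, 0.001, -0.895]]
force: [0.5, -0.4, 0.5]
opening: 0.593
grasp_force: 0.0
[ 0.5063 -0.3618  0.544 ] [0.0094 0.3247 0.0027] 0.5926451782100975
```

```bash
python3 steer.py '[[[0,0,-0.005,0,0,0,0.6],[0,0,-0.015,0,0,0,0.6],[0,0,-0.03,0,0,0,0.6],[0,0,-0.05,0,0,0,0.6],[0,0,-0.075,0,0,0,0.6],[0,0,-0.10,0,0,0,0.6],[0,0,-0.13,0,0,0,0.6],[0,0,-0.16,0,0,0,0.6],[0,0,-0.18,0,0,0,0.6],[0,0,-0.18,0,0,0,0.6],[0,0,-0.18,0,0,0,0.6],[0,0,-0.18,0,0,0,0.6]]]'
python3 - <<'E'
from h import *
O={}
for n,(x0,y0,x1,y1) in (("scene",(165,265,255,360)),("top",(145,170,195,225))):
    c,K,V=cam(n);O[n]=(K,V);f=4;cv2.imwrite(f"pics/{n}_f.png",c[...,::-1])
    z=cv2.resize(c[y0:y1,x0:x1],None,fx=f,fy=f,interpolation=cv2.INTER_CUBIC).astype(int);br=z.mean(2)
    m=((z[...,0]-z[...,1]<9)&(br>(85 if n=="scene" else 55))&(z[...,2]-z[...,0]<14)).astype(np.uint8);m=cv2.morphologyEx(m,cv2.MORPH_OPEN,np.ones((5,5)))
    cs,_=cv2.findContours(m,cv2.RETR_EXTERNAL,cv2.CHAIN_APPROX_NONE);k=max(cs,key=cv2.contourArea)
    print(n,(cv2.approxPolyDP(k,6,True)[:,0]/f+[x0,y0]).round(1).tolist())
    # bystanders unmoved? centroid of differences around each
    c0=cv2.imread(f"pics/{n}0.png")[...,::-1]
    for nm,X in (("can",[.701,.131,.1]),("jar",[.564,-.089,.07]),("bottle",[.569,-.351,.1]),("box",[.66,-.211,.15])):
        u,v=proj(np.array(X),K,V).astype(int);w=np.s_[v-22:v+22,u-22:u+22]
        sh,_=cv2.phaseCorrelate(np.float32(c0[w].mean(2)),np.float32(c[w].mean(2)));print(nm,np.round(sh,2))
for n in O: print(n,[proj(np.array([.6785,.2885,.025])+X,*O[n]).round(1).tolist() for X in ([.05,.04,.041],[.05,.04,0],[.05,-.04,0],[.05,-.04,.041],[-.05,-.04,.041],[-.05,.04,.041],[-.05,.04,0])])
s=bot.read_state();print(s["force"],s["time_s"])
E
```

```text
time_s: 27.15
position: [0.5278, 0.2875, 0.2017]
tcp_rot: [[-0.896, -0.018, 0.445], [-0.016, 1.0, 0.008], [-0.445, 0.0, -0.896]]
force: [0.0, -0.1, -0.1]
opening: 0.604
grasp_force: 0.0
scene [[194.5, 294.5], [196.0, 301.2], [184.2, 325.0], [178.5, 325.0], [178.2, 326.8], [185.5, 334.0], [220.5, 348.0], [235.2, 318.0], [235.0, 310.2]]
can [0.48 0.55]
jar [0.49 0.5 ]
bottle [0.48 0.52]
box [0.49 0.47]
top [[185.0, 184.0], [157.5, 184.8], [157.8, 218.0], [172.8, 220.5], [186.0, 217.0]]
can [0.54 0.46]
jar [0.5  0.49]
bottle [0.51 0.57]
box [0.5  0.48]
scene [[178.2, 324.5], [181.4, 330.5], [198.1, 300.0], [195.5, 293.3], [234.9, 309.9], [218.5, 342.3], [220.5, 347.9]]
top [[158.7, 183.0], [161.6, 184.7], [187.2, 185.0], [185.1, 183.3], [184.4, 216.0], [157.9, 215.8], [160.8, 216.6]]
[0.2573 0.3421 0.3816] 27.25
```

```bash
python3 -c "
from rig import bot
print(bot.hand_in())"
```

```text
the job is handed in; nothing more can be done
None
```

The job is handed in at about 27 s: all five punches are in the regrind box, the flap is shut, and the empty scoop stands upright on the slab about 30 mm further forward than it started, with the bottle, jar and can unmoved.

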